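# Put a rowlock block on the vacuum clamp

### The arm

A 7-joint arm with a two-finger parallel gripper is mounted at the origin on the work surface. World frame = base frame: x ahead of the robot, y to its left, z up, the work surface at z = 0. Lengths are in m, angles in rad, forces in N, time in s.
With the tool pointing down it reaches from about 0.425 to 0.875 m from the base axis. Payload 8.4 kg.
Tool frame: the origin (TCP) lies at the centre of the arm's flange, where the gripper is bolted on; the fingertips stand 182 mm ahead of it and the grasp point (between the pads) lies 164 mm ahead of it; x points along the fingers, z is the direction in which the jaws open and shut, and the axes are right-handed (so a half turn about x gives the same grasp; the last joint's range is limited). The gripper opens to 87 mm and grips with 3 to 60 N. Pads are 19 mm wide; open, the fingers measure 117 mm over their backs; the gripper's body (75 mm by 190 mm) begins 51 mm behind the grasp point.
Start: joints at [1.04, 0.333, 0.04, 1.465, -0.013, 1.343, -0.059], TCP at [0.272, -0.59, 0.405] pointing down, gripper open.
Joint ranges: [-2.58, 2.58], [-0.38, 2.09], [-1.3, 1.39], [0.25, 2.4], [-1.5, 4.64], [0.08, 2.09], [-2.65, 2.65]. Speed limits (rad/s): [2.22, 2.22, 2.79, 2.79, 3.14, 3.14, 3.14].

### API

Orientations are given as a 3x3 rotation matrix whose columns are the frame's x, y, z axes.
In Python, from plant import read_state, eyes, job gives the robot as it stands.
- The arm moves only by the shell command python3 -m pendant 'ROWS' [FORCE]. ROWS is text: rows parted by semicolons, each of 5 numbers parted by spaces: the opening, from -1 (shut) to 1 (fully open), so that 0 is half open, then the shift along the tool's x, y, z in cm, then the turn about the tool's x in degrees. A call has 1 to 20 rows; each row shifts and turns the commanded pose from where the row before left it, along the tool's axes as they then stand; what a row does not reach is not made up. A row lasts 1/8 s, in which the tool goes at most 62.5 mm and 10.7 degrees, less where a joint would pass 70% of its speed; a pose out of reach is approached as far as the arm can. A call is refused whole if a number of a shift passes 6.25 or a number of a turn 10.7, either way. A call with a gripper value outside its range is refused whole. The fingers move at their own pace and stop on an object; FORCE is the grip in N (left out, the last holds). Time passes only in rows, so rows that do not move let the fingers close. It gives the time, the measured TCP pose, the force and the opening at its end, in the units of the state.
- read_state(): the state, without advancing time (a new reading comes with each control period).
- eyes.capture(name): name is "side" or "top" or "wrist"; returns (picture, depth): 400x640x3 uint8, red, green, blue; 400x640 float32, m along the optical axis (not along the pixel's ray), 0 where there is no reading.
- eyes.camera_model(name): a dict with "vertical_fov" (degrees; the focal length in pixels is half the picture's height over the tangent of half this angle, whatever the lens; pixels are square), "cx", "cy" (the principal point, pixels), "extrinsics" (4x4, takes a point from camera to world coordinates); the wrist camera has in their place "hand_eye" (4x4, takes a point from camera to tool coordinates, whose origin is the TCP and whose axes are the tool frame's). Camera axes: x right, y up, looking along -z (the intrinsics and any distortion apply to the point x, -y, -z); pixel columns grow to the right and rows downward; lengths in m; the calibration is good to about 2 mm. A picture is of the moment at which its call begins: read the wrist's pose just before it. camera_model takes no time and is no camera call.
- job.hand_in(): hands the job in, once; it reports no verdict.
The state is a dict: "time": time; "qpos": joint angles; "joint_velocities": joint speeds; "effort": joint torques, N m; "ee_pos": TCP position; "tcp_rot": TCP orientation; "ft_force": force on the tool from outside, world axes, zero at the start; "ft_torque": the same for the moment, N m; "grip_width": finger opening in m.
Only numpy, scipy, OpenCV 4.12 (cv2) and the standard library are available. Lean on these libraries where they do the work, as an engineer would, in place of code of your own. Each camera call takes 0.05 s, during which the arm holds its last target. There are 200 camera calls.

### The job

Get the rowlock block held on the vacuum clamp for shaping: swing the steel dust cover on its pin right round out of the way, then lay the block (the wooden piece with the raised ridge and brass plate) flat side down and centred on the rubber seal, so that it covers the whole seal and lies flat, clear of the cover and its pin. Set it down gently rather than letting it drop; then turn the valve lever the full quarter turn until it is in line with the pipe. Leave the other things on the bench where they are.

Things in the scene. Friction and masses are not known exactly. Their poses are not given: they have to be found in the camera images.
- clamp: vacuum clamp, fixed. Origin on the bench below the seal's centre; z up, +y to the cover's pin, -y along the suction pipe to the valve, +x the side over which the cover swings. Plywood base 140 mm in x, from -205 to +105 mm in y, 18 mm thick; round aluminium head 92 mm across at the origin; small gauge (top 51 mm above the bench) at x -45, y -72 mm
- cover (a joint): turn (rad) of the flat steel dust cover about its upright pin: 0 = shut over the port, grows counter-clockwise from above (out over the clamp's +x side, on round to its +y side), stop at 2.6 = fully aside. Stays where left; friction 0.12 N m, about 1.2 N at the knob. Starts within 0.25 of shut. Clear of a block on the seal from about 2.1 on
- cover_knob (a point): middle of the upright round black knob on the cover: 22 mm diameter, 26 mm tall, this point half-way up, 83 mm above the bench, 105 mm from the pin's axis. The cover plate below is a 90 mm disc, 4 mm thick, joined by an arm to the pin; its upper face is 17.5 mm below this point
- cover_pin (a point): axis of the cover's upright pin at the cover's upper face (65.5 mm above the bench), 80 mm from the seal's centre on the clamp's +y side; its nut, 18 mm across, rises 11 mm above this point
- seal (a point): centre of the round black rubber seal on the clamp's head, at the seal's upper face, 60 mm above the bench. Seal 70 mm outside, 58 mm inside diameter, 4 mm proud of the head; suction port of 32 mm in its middle. Axes as the clamp's
- valve (a joint): turn (rad) of the quarter-turn valve's lever about its upright stem: 0 = shut (lever along the clamp's +x, square to the pipe), grows clockwise from above, stop at 1.571 = open (lever along the clamp's -y, in line with the pipe, pointing away from the seal). Stays where left; friction 0.18 N m, about 2 N at the grip. Starts within 0.15 of shut
- lever_grip (a point): middle of the black grip of the valve lever, 85 mm from the stem's axis, 67.5 mm above the bench; grip 55 mm long along the lever, 18 mm wide, 13 mm thick, with free air below it down to the pipe and its fittings (top at most 55 mm above the bench)
- valve_stem (a point): axis of the valve's upright stem at the height of the lever's grip, 125 mm from the seal's centre on the clamp's -y side
- block_center (a point): centre, half-way up (25 mm above its underside), of the wooden rowlock block: flat base board 170 x 100 x 16 mm, on it a middle ridge 44 mm wide, top 50 mm above the underside, level for 70 mm and sloping to both ends, brass plate on top. x along its length, y across, z up; same either way round. 0.2 to 0.36 kg. Lies flat left or right of the clamp
- offcut: plain flat plank offcut, 190 x 90 x 22 mm, same wood as the rowlock block but with nothing on top; bystander; may lie on either side of the clamp. Origin: centre of its underside, x along its length
- plane: wooden hand plane, 240 x 66 mm, about 72 mm high with its iron; bystander. Origin: centre of its underside, x along its length
- mallet: wooden mallet lying down, head 66 x 110 x 60 mm, handle 240 mm long towards its own -x; bystander. Origin: under the middle of the head
- gclamp: steel G-clamp lying flat, about 240 x 115 mm, 16 mm thick; bystander. Origin: about the middle of its underside
- sander: cork sanding block, 115 x 65 x 32 mm; bystander. Origin: centre of its underside
- chisel: wooden-handled chisel lying down, 250 mm long, 25 mm thick; bystander. Origin: underside, where handle meets blade, x towards the cutting edge
- glue: white closed glue bottle standing up, 64 mm diameter, 170 mm tall; bystander. Origin: centre of its underside
Mind the look-alikes: they are no part of the job. What is shaped like the part that bears block_center but pink is not meant.

How it is judged:
On the way, in this order (a step that is already met when the one before it is completed fails the run):
1. the dust cover is swung right round, clear of where the block will lie (value of joint cover above 2.1 rad), for 0.2 s.
2. the block lies flat on the seal, covering all of it, let go (value of joint cover above 2.1 rad and horizontal distance between block_center and seal below 0.015 m and z of block_center in the frame of seal between 0.021 and 0.029 m and angle between block_center's own z axis and vertical below 0.06 rad and contact force between the fingers and block below 0.1 N), for 0.2 s.
3. the valve lever is turned in line with the pipe (value of joint valve above 1.4 rad), for 0.2 s.
At the end, for the whole second after the job is handed in: Cover at least 2.1 rad open; block at rest on the seal, ridge up, tilt under 0.06 rad, underside within 4 mm of the seal's face, centre within 15 mm of the seal's (whole seal covered); valve lever turned at least 1.4 rad, in line with the pipe (value of joint cover above 2.1 rad and horizontal distance between block_center and seal below 0.015 m and z of block_center in the frame of seal between 0.021 and 0.029 m and angle between block_center's own z axis and vertical below 0.06 rad and value of joint valve above 1.4 rad and linear speed of block below 0.02 m/s); the robot touches nothing.
It fails at once if the block is let drop (moving faster than 0.6 m/s out of the fingers, a fall of about 2 cm) (linear speed of block above 0.6 m/s and contact force between the fingers and block below 0.1 N).
It fails at once if another thing on the bench is shifted more than 30 mm (distance of any of offcut, plane, mallet, gclamp, sander, chisel, glue from where it was at the start of the episode above 0.03 m).
It also fails if it takes over 72 s, if anything falls off the work surface, if the arm or the gripper's body presses on something with over 40 N, if the wrist force passes 120 N, or if a joint passes its speed limit or range.

## Working session

There is one attempt and no reset: what is moved stays moved. The work goes in short steps, Python scripts to look and compute and a shell command to move; the robot and the scene stay as the last step left them, time stands still between calls to the robot, and variables do not carry over. Pictures are saved under pics/ and viewed, about 8 in all and at most 12, crops included, and the job is handed in when it is done.

```bash
mkdir -p pics; ls; cat > h.py <<'E'
import numpy as np, cv2
from plant import read_state, eyes, job
def snap(name,fn):
    s=read_state(); im,d=eyes.capture(name); np.savez('pics/'+fn+'.npz',im=im,d=d,p=s['ee_pos'],R=s['tcp_rot'])
    cv2.imwrite('pics/'+fn+'.png',im[:,:,::-1]); return im,d,s
def pose(name,s=None):
    m=eyes.camera_model(name)
    if name!='wrist': return m,np.array(m['extrinsics'])
    T=np.eye(4);T[:3,:3]=s['tcp_rot'];T[:3,3]=s['ee_pos'];return m,T@np.array(m['hand_eye'])
def cloud(name,d,s=None):
    m,T=pose(name,s); f=200/np.tan(np.radians(m['vertical_fov'])/2)
    v,u=np.mgrid[:400,:640]; P=np.stack([(u-m['cx'])/f*d,-(v-m['cy'])/f*d,-d],-1)
    return P@T[:3,:3].T+T[:3,3]
def ray(name,u,v,z,s=None):
    m,T=pose(name,s); f=200/np.tan(np.radians(m['vertical_fov'])/2)
    r=T[:3,:3]@np.array([(u-m['cx'])/f,-(v-m['cy'])/f,-1]); return T[:3,3]+r*(z-T[2,3])/r[2]
def tool(dp,s=None):
    s=s or read_state(); return np.array(s['tcp_rot']).T@dp*100
E
python3 - <<'E'
from h import *
s=read_state(); print({k:np.round(v,3).tolist() for k,v in s.items()})
for n in['top','side']:
    im,d,_=snap(n,n+'0'); m=eyes.camera_model(n); print({k:(np.round(v,3).tolist() if not isinstance(v,str) else v) for k,v in m.items()}, (d>0).mean())
print(eyes.camera_model('wrist'))
a=cv2.imread('pics/top0.png')
cv2.imwrite('pics/top0b.png',cv2.resize(a,(800,500)))
E
```

```text
pics
{'time': 0.0, 'qpos': [1.04, 0.334, 0.04, 1.466, -0.013, 1.343, -0.059], 'joint_velocities': [0.001, 0.0, -0.0, 0.0, -0.001, 0.002, -0.001], 'effort': [0.001, -65.636, 1.336, -40.38, -0.059, 0.045, 0.0], 'ee_pos': [0.272, -0.59, 0.404], 'tcp_rot': [[-0.001, 0.908, 0.418], [0.001, 0.418, -0.908], [-1.0, -0.0, -0.002]], 'ft_force': [0.265, 0.867, -0.319], 'ft_torque': [-0.011, -0.007, -0.071], 'grip_width': 0.087}
{'vertical_fov': 45.122, 'cx': 315.087, 'cy': 199.045, 'extrinsics': [[-0.018, 0.996, -0.084, 0.374], [-1.0, -0.019, -0.008, -0.01], [-0.01, 0.083, 0.996, 1.485], [0.0, 0.0, 0.0, 1.0]]} 0.99578515625
{'vertical_fov': 54.22, 'cx': 319.163, 'cy': 197.214, 'extrinsics': [[-0.884, 0.288, -0.369, 0.036], [-0.468, -0.556, 0.687, 0.836], [-0.007, 0.779, 0.626, 0.846], [0.0, 0.0, 0.0, 1.0]]} 0.9958359375
{'vertical_fov': 69.36595872548482, 'cx': 315.88011393438785, 'cy': 201.2343209278469, 'hand_eye': array([[-6.49122446e-04,  2.88182221e-01, -9.57575368e-01,
         2.03697572e-02],
       [ 1.91005605e-04,  9.57575588e-01,  2.88182158e-01,
         7.85993361e-02],
       [ 9.99999771e-01,  4.16324505e-06, -6.76628227e-04,
        -3.89482106e-04],
       [ 0.00000000e+00,  0.00000000e+00,  0.00000000e+00,
         1.00000000e+00]])}
```

View pics/top0.png

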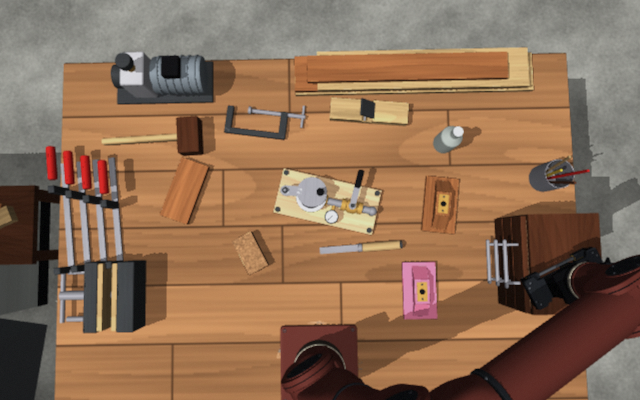

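View pics/side0.png

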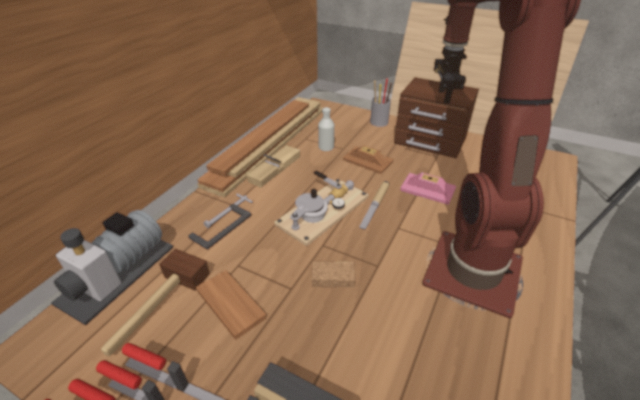

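The top view shows these candidates for the block:
- Wooden ridged piece with brass plate at (441,204): the block.
- Pink look-alike at (421,290): not it.
- Plain offcut at (185,190): not it.
- Cork sander at (252,252): not it.

The clamp is near (330,200), with its pin on the left and its lever at (355,185). Next I check with a close crop and take measurements.

```bash
python3 - <<'E'
from h import *
z=np.load('pics/top0.npz'); im,d=z['im'],z['d']
c=im[150:260,260:470,::-1]; cv2.imwrite('pics/crop0.png',cv2.resize(c,None,fx=3.8,fy=3.8,interpolation=cv2.INTER_CUBIC))
P=cloud('top',d); np.set_printoptions(precision=3,suppress=True)
print('table z',P[240:246,330:400,2].mean(), P[215,:][200:240,2].mean())
# block: height mask
def rect(roi,zl,zh,extra=None):
    y0,y1,x0,x1=roi; m=np.zeros((400,640),bool); m[y0:y1,x0:x1]=1
    m&=(P[...,2]>zl)&(P[...,2]<zh)
    if extra is not None: m&=extra
    n,l,st,ce=cv2.connectedComponentsWithStats(m.astype(np.uint8)); k=1+st[1:,4].argmax(); m=l==k
    r=cv2.minAreaRect(P[m][:,:2].astype(np.float32)); print(m.sum(),np.array(r[0]),np.array(r[1]),r[2],P[m].mean(0)); return m
print('block');rect((165,245,412,475),.008,.06);rect((165,245,412,475),.035,.06)
print('board');rect((160,240,265,390),.011,.028)
print('knob');rect((160,240,265,390),.085,.12);
I=im.astype(int); dark=I.max(-1)<60
print('darkblobs')
m=np.zeros((400,640),bool); m[160:240,265:390]=1; m&=dark
n,l,st,ce=cv2.connectedComponentsWithStats(m.astype(np.uint8))
for k in range(1,n):
    if st[k,4]>8: print(st[k],ce[k],np.median(P[l==k],axis=0))
E
```

```text
table z 0.014523156161394496 -0.0011913286548170144
block
1819 [ 0.471 -0.38 ] [0.102 0.173] 83.11195373535156 [ 0.472 -0.377  0.026]
529 [ 0.472 -0.38 ] [0.048 0.109] 80.62140655517578 [ 0.471 -0.379  0.047]
board
2356 [ 0.489 -0.036] [0.31 0.14] 75.93930053710938 [ 0.481 -0.022  0.017]
knob
43 [ 0.512 -0.014] [0.017 0.02 ] 88.92157745361328 [ 0.511 -0.014  0.094]
darkblobs
[355 170   9  18  86] [358.837 178.267] [ 0.552 -0.129  0.072]
[317 189   7   6  36] [319.833 191.5  ] [ 0.512 -0.014  0.095]
```

View pics/crop0.png

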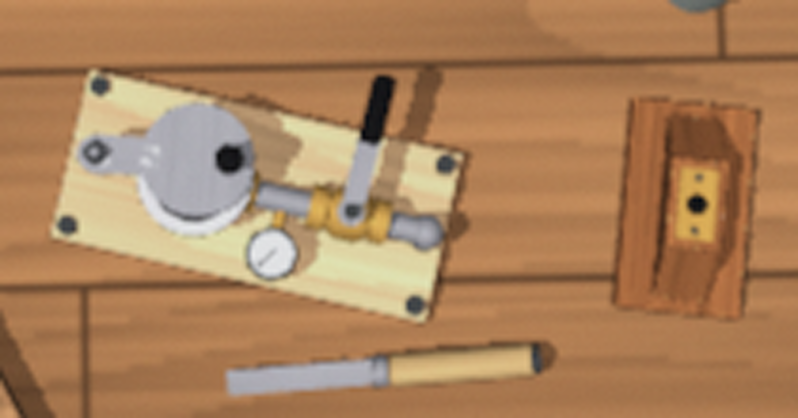

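The crop confirms the choice: the wooden ridged piece with the brass plate is at crop (697,205), and the cover knob at crop (230,158). The lever grip is near crop (378,108). I'll go above the knob.

```bash
python3 -m pendant '1 0 3.8 -3.5 0;1 0 3.8 -3.5 0;1 0 3.8 -3.5 0;1 0 3.8 -3.5 0;1 0 3.8 -3.5 0;1 0 3.8 -3.5 0;1 0 3.8 -3.5 0;1 0 3.8 -3.5 0;1 0 3.8 -3.5 0;1 0 3.8 -3.5 0;1 0 3.8 -3.5 0;1 0 3.8 -3.5 0;1 0 0 0 -9;1 0 0 0 -9;1 0 0 0 -9;1 0 0 0 -9;1 0 0 0 0'
cat > look.py <<'E'
from h import *; import sys
np.set_printoptions(precision=3,suppress=True)
fn=sys.argv[1]; im,d,s=snap('wrist',fn); P=cloud('wrist',d,s); I=im.astype(int)
print(s['time'],s['ee_pos'],np.degrees(np.arctan2(s['tcp_rot'][1][2],s['tcp_rot'][0][2])),s['qpos'])
m=(I.max(-1)<60)&(P[...,2]>.03)&(P[...,2]<.12)
n,l,st,ce=cv2.connectedComponentsWithStats(m.astype(np.uint8))
for k in range(1,n):
    if st[k,4]>40:
        q=P[l==k]; r=cv2.minAreaRect(q[:,:2].astype(np.float32)); print(ce[k],st[k,4],q.mean(0),np.percentile(q[:,2],95),np.array(r[0]),np.array(r[1]),r[2])
E
python3 look.py w1
```

```text
time: 2.22
ee_pos: [0.5103, -0.0181, 0.4045]
tcp_rot: [[-0.001, 0.49, 0.872], [0.0, 0.872, -0.49], [-1.0, -0.0, -0.001]]
ft_force: [0.6, 0.1, 0.5]
grip_width: 0.0871
2.225 [ 0.51  -0.018  0.404] -29.322306156827615 [ 0.433  0.082 -0.508  1.776  0.041  1.294 -0.596]
[563.17  185.203] 640 [ 0.76  -0.159  0.057] 0.07054575937497319 [ 0.764 -0.159] [0.039 0.049] 83.64962768554688
[315.477 186.062] 323 [ 0.513 -0.011  0.094] 0.09675057583880868 [ 0.513 -0.012] [0.019 0.018] 60.666358947753906
[377.692 251.956] 227 [ 0.536 -0.122  0.073] 0.07472179600611503 [ 0.536 -0.123] [0.016 0.022] 69.94510650634766
```

View pics/w1.png

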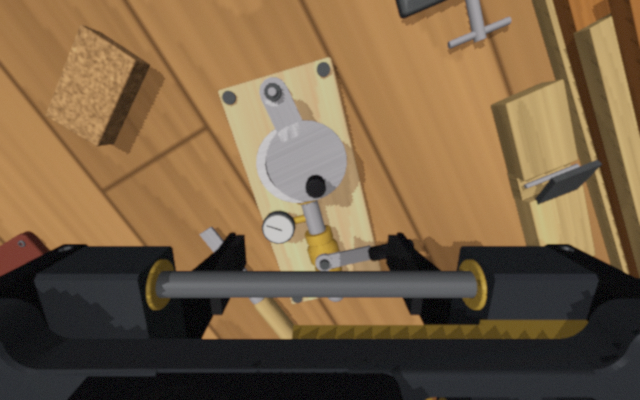

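The wrist view shows the knob at (315,186) and the pin nut at (273,92); the map agrees to a few mm. I'll descend and grip the knob.

```bash
python3 -m pendant '1 0 0.6 0 0;0 5 0 0 0;0 5 0 0 0;0 3 0 0 0;0 2 0 0 0;-1 0 0 0 0;-1 0 0 0 0;-1 0 0 0 0;-1 0 0 0 0;-1 0 0 0 0' 15
python3 - <<'E'
from h import *
z=np.load('pics/w1.npz'); s={'ee_pos':z['p'],'tcp_rot':z['R']}
pin=ray('wrist',273,92,.0765,s)[:2]; g=np.array(read_state()['ee_pos'])[:2]
print(pin,g,np.hypot(*(g-pin)),np.degrees(np.arctan2(*(g-pin)[::-1])))
R=np.array(read_state()['tcp_rot'])
pin=np.array([.5206,.090]) if 0 else pin
r=g-pin; a=np.radians(9)
d=np.array([[np.cos(a),-np.sin(a)],[np.sin(a),np.cos(a)]])@r-r
print('first-row shift in tool cm',R[:2].T@d*100)
E
```

```text
time: 3.52
ee_pos: [0.5137, -0.0126, 0.2557]
tcp_rot: [[0.002, 0.489, 0.872], [-0.0, 0.872, -0.489], [-1.0, 0.001, 0.001]]
ft_force: [-0.7, 0.6, 6.5]
grip_width: 0.0215
[0.5212893  0.09040484] [ 0.51369393 -0.01260131] 0.10328580224974382 -94.21718903169157
first-row shift in tool cm [0.00246113 0.79925967 1.4099585 ]
```

```bash
python3 -m pendant '-1 -0.2 0 0 0;-1 0 0.81 1.42 -9;-1 0 0.81 1.42 -9;-1 0 0.81 1.42 -9;-1 0 0.81 1.42 -9;-1 0 0.81 1.42 -9;-1 0 0.81 1.42 -9;-1 0 0.81 1.42 -9;-1 0 0 0 0'; python3 -c "
from h import *
s=read_state();p=np.array(s['ee_pos'])[:2]-[.5213,.0904];print(np.hypot(*p),np.degrees(np.arctan2(p[1],p[0])),s['qpos'])"
```

```text
time: 4.65
ee_pos: [0.6106, 0.0372, 0.256]
tcp_rot: [[0.0, -0.557, 0.83], [-0.0, 0.83, 0.557], [-1.0, -0.0, 0.0]]
ft_force: [2.7, -0.9, -5.9]
grip_width: 0.0217
0.10390749812812813 -30.7802583377626 [ 0.39369755  0.45991182 -0.66600542  1.70012789  0.31445714  1.09070295
  0.22210681]
```

```bash
python3 -m pendant '-1 0 0.81 1.42 -9;-1 0 0.81 1.42 -9;-1 0 0.81 1.42 -9;-1 0 0.81 1.42 -9;-1 0 0.81 1.42 -9;-1 0 0.81 1.42 -9;-1 0 0.81 1.42 -9;-1 0 0.4 0.7 -4.5;-1 0 0 0 0;-1 0 0 0 0;1 0 0 0 0;1 0 0 0 0;1 0 0 0 0'; python3 -c "
from h import *
s=read_state();p=np.array(s['ee_pos'])[:2]-[.5213,.0904];print(np.hypot(*p),np.degrees(np.arctan2(p[1],p[0])),s['qpos'])
print(tool(np.array([.471-.02,-.38,.404])-s['ee_pos']))"
```

```text
time: 6.28
ee_pos: [0.6043, 0.1524, 0.2569]
tcp_rot: [[0.0, -0.981, -0.194], [-0.0, -0.194, 0.981], [-1.0, 0.0, -0.0]]
ft_force: [0.8, -0.1, 0.5]
grip_width: 0.0437
0.10361384604587212 36.73887733484982 [ 0.3693619   0.565875   -0.91174184  1.66146189  0.48202097  1.1558197
  1.09934061]
[-14.68567347  25.38285164 -49.25202983]
```

```bash
python3 -m pendant '1 -5 0 0 0;1 -5 0 0 0;1 -4.7 0 0 0;1 0 2.35 -4.95 2;1 0 2.35 -4.95 0;1 0 2.35 -4.95 0;1 0 2.35 -4.95 0;1 0 2.35 -4.95 0;1 0 2.35 -4.95 0;1 0 2.35 -4.95 0;1 0 2.35 -4.95 0;1 0 2.35 -4.95 0;1 0 2.35 -4.95 0;1 0 0 0 9;1 0 0 0 8;1 0 0 0 0;1 0 0 0 0'
cat > blk.py <<'E'
from h import *; import sys
np.set_printoptions(precision=4,suppress=True)
im,d,s=snap('wrist',sys.argv[1]); P=cloud('wrist',d,s); b=np.array(eval(sys.argv[2])); off=float(sys.argv[3])
print(s['ee_pos'],np.degrees(np.arctan2(s['tcp_rot'][1][2],s['tcp_rot'][0][2])),s['qpos'])
near=np.hypot(P[...,0]-b[0],P[...,1]-b[1])<.11
for lo,hi in((.009,.020),(.009,.056),(.044,.056)):
    m=near&(P[...,2]>lo+off)&(P[...,2]<hi+off)
    n,l,st,ce=cv2.connectedComponentsWithStats(m.astype(np.uint8)); k=1+st[1:,4].argmax(); q=P[l==k]
    r=cv2.minAreaRect(q[:,:2].astype(np.float32)); print(len(q),ce[k],np.array(r[0]),np.array(r[1]),r[2],np.median(q[:,2]))
H=cv2.cvtColor(im,cv2.COLOR_RGB2HSV); m=near&(H[...,0]>18)&(H[...,0]<32)&(H[...,1]>110)&(H[...,2]>130)&(P[...,2]>.04+off)
print('brass',m.sum(),P[m].mean(0) if m.any() else '')
E
python3 blk.py w2 '(.471,-.38)' 0
```

```text
time: 8.4
ee_pos: [0.4537, -0.3739, 0.4039]
tcp_rot: [[-0.0, -0.991, 0.132], [-0.0, 0.132, 0.991], [-1.0, 0.0, -0.0]]
ft_force: [0.0, 0.3, 0.0]
grip_width: 0.0866
[ 0.4537 -0.3739  0.4039] 82.4308249184453 [ 1.2453  0.2951 -0.7656  1.5912  0.2089  1.3396  1.8919]
5699 [313.7782 185.6263] [ 0.4731 -0.3798] [0.1002 0.1699] 82.87907409667969 0.01582188392044709
9431 [313.5961 187.7275] [ 0.4731 -0.3798] [0.1002 0.1699] 82.87907409667969 0.016580633733628225
2381 [313.3511 198.1562] [ 0.4726 -0.38  ] [0.0435 0.0844] 82.95896911621094 0.05007587629887045
brass 1412 [ 0.4571 -0.3816  0.1244]
```

View pics/w2.png

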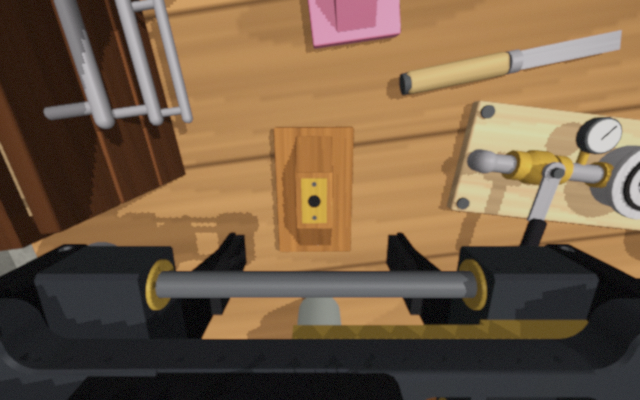

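The wrist view shows the block at (314,190), with the cabinet on the left and the glue behind at (320,310). I'll check that the gripper body has room before descending.

```bash
python3 - <<'E'
from h import *
for n,nm in(('w2','wrist'),('top0','top')):
    z=np.load(f'pics/{n}.npz'); P=cloud(nm,z['d'],{'ee_pos':z['p'],'tcp_rot':z['R']}).reshape(-1,3)
    if nm=='wrist': P=P[P[:,2]<.2]
    for h in(.07,):
        q=P[(P[:,2]>h)&(abs(P[:,0]-.473)<.08)&(P[:,1]<-.3)&(P[:,1]>-.6)]; print(n,len(q),q.min(0) if len(q) else'',q.max(0) if len(q) else'')
        q=P[(P[:,2]>h)&(abs(P[:,1]+.38)<.11)&(P[:,0]>.473)&(P[:,0]<.75)]; print(' fwd',len(q),q.min(0) if len(q) else'')
E
```

```text
w2 4354 [ 0.39300052 -0.59696681  0.07003975] [ 0.42946276 -0.53837514  0.19998666]
 fwd 6 [ 0.63258805 -0.39783106  0.07003649]
top0 570 [ 0.39302858 -0.59986729  0.07027587] [ 0.42916285 -0.53852686  0.22767838]
 fwd 460 [ 0.6320933  -0.42780359  0.07003006]
```

```bash
python3 -m pendant '1 0 -2 -0.3 -0.5;1 5 0 0 0;1 5 0 0 0;1 3 0 0 0;1 0 0 0 0'
```

```text
time: 9.07
ee_pos: [0.4723, -0.3793, 0.2716]
tcp_rot: [[-0.003, -0.992, 0.125], [0.003, 0.125, 0.992], [-1.0, 0.003, 0.003]]
ft_force: [0.1, 0.3, 0.3]
grip_width: 0.0872
```

```bash
python3 -m pendant '1 4 0 0 0;1 2.2 0 0 0;1 0.9 0 0 0;1 0 0 0 0;-1 0 0 0 0;-1 0 0 0 0;-1 0 0 0 0;-1 0 0 0 0;-1 0 0 0 0;-1 0 0 0 0;-1 0 0 0 0;-1 -1 0 0 0;-1 -1 0 0 0;-1 0 0 0 0' 35
```

```text
time: 10.82
ee_pos: [0.4735, -0.38, 0.224]
tcp_rot: [[0.001, -0.992, 0.126], [-0.001, 0.126, 0.992], [-1.0, -0.002, -0.001]]
ft_force: [0.0, 0.2, -1.9]
grip_width: 0.0435
```

```bash
python3 -m pendant '-1 -4 0 0 0;-1 -4 0 0 0;-1 -4 0 0 0;-1 0 0 0 0;-1 0 0 0 0'
python3 - <<'E'
from h import *
im,d,s=snap('top','top1'); P=cloud('top',d)
cv2.imwrite('pics/crop1.png',cv2.resize(im[140:260,250:450,::-1],None,fx=4,fy=4,interpolation=cv2.INTER_CUBIC))
I=im.astype(int); m=(I.max(-1)<75)&(np.hypot(P[...,0]-.501,P[...,1]-.0125)<.045)
v,u=np.nonzero(m); print(len(u)); 
if len(u)>5:
    (cu,cv_),r=cv2.minEnclosingCircle(np.stack([u,v],1).astype(np.float32)); print(cu,cv_,r,ray('top',cu,cv_,.06),np.median(P[m],0))
m=(I.max(-1)<60)&(P[...,2]>.085)&(np.hypot(P[...,0]-.6,P[...,1]-.15)<.06); k=P[m].mean(0); print('knob',k,np.degrees(np.arctan2(k[1]-.0904,k[0]-.5213)))
E
```

```text
time: 11.45
ee_pos: [0.4727, -0.3797, 0.3419]
tcp_rot: [[-0.001, -0.992, 0.127], [0.0, 0.127, 0.992], [-1.0, 0.001, 0.0]]
ft_force: [-0.3, 0.4, -2.8]
grip_width: 0.0437
81
310.8644714355469 196.0607452392578 11.17514705657959 [0.50231935 0.01374426 0.06      ] [0.50390781 0.01331857 0.05752683]
knob [0.60458876 0.15204157 0.09336985] 36.50494626855108
```

View pics/crop1.png

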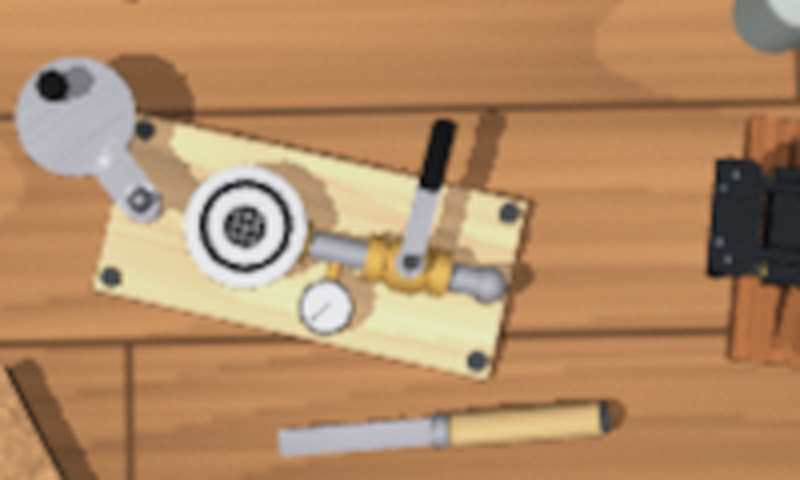

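The crop shows the cover aside (knob at crop (53,85), about 2.45 rad) and the seal free at crop (245,227). I'll carry the block over.

```bash
python3 -m pendant '-1 0 0.1 2 0;-1 0 0.2 4 0;-1 0 0.26 4.8 0;-1 0 0.26 4.8 0;-1 0 0.26 4.8 0;-1 0 0.26 4.8 0;-1 0 0.26 4.8 0;-1 0 0.26 4.8 0;-1 0 0.3 3 0;-1 0 0.2 1.6 0;-1 0 0 0 3.4;-1 0 0 0 3.4;-1 2 0 0 0;-1 2 0 0 0;-1 1 0 0 0;-1 0 0 0 0;-1 0 0 0 0' ; python3 -c "
from h import *
s=read_state();print(tool(np.array([.502,.0135,.264])-s['ee_pos']),np.degrees(np.arctan2(s['tcp_rot'][1][2],s['tcp_rot'][0][2])))"; python3 blk.py w3 '(.502,.0135)' .09
```

```text
time: 13.62
ee_pos: [0.4997, 0.0142, 0.2931]
tcp_rot: [[0.0, -0.97, 0.243], [0.0, 0.243, 0.97], [-1.0, -0.0, 0.0]]
ft_force: [1.0, -0.3, -1.7]
grip_width: 0.0435
[ 2.90794505 -0.23507845 -0.01037634] 75.9561124402632
[0.4997 0.0142 0.2931] 75.9561124402632 [ 0.7631  0.2449 -0.9721  1.9223  0.2277  1.0896  1.0241]
14232 [315.183  163.7967] [0.4658 0.0223] [0.1006 0.1   ] 75.99578857421875 0.10603758433659492
27007 [315.2744 183.6486] [0.4658 0.0223] [0.1006 0.1   ] 75.99578857421875 0.10731441771004085
7244 [315.3716 233.5105] [0.4779 0.0195] [0.0667 0.0425] 75.47516632080078 0.14021656443850683
brass 3943 [0.4926 0.0147 0.146 ]
```

View pics/w3.png

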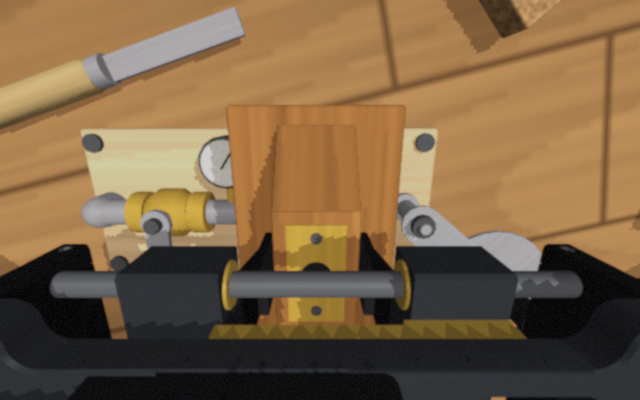

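The view shows the block level in the grip, with its ridge at (315,200), and square to the clamp. The offset from the seal centre is about 2 mm. I'll lower it gently.

```bash
python3 -m pendant '-1 1 -0.2 0 0;-1 1 0 0 0;-1 0.5 0 0 0;-1 0.2 0 0 0;-1 0.1 0 0 0;-1 0.1 0 0 0;-1 0 0 0 0;-1 0 0 0 0'
```

```text
time: 14.68
ee_pos: [0.5015, 0.0136, 0.2639]
tcp_rot: [[0.0, -0.97, 0.243], [-0.0, 0.243, 0.97], [-1.0, -0.0, -0.0]]
ft_force: [0.5, -0.6, -2.9]
grip_width: 0.0438
```

```bash
python3 -m pendant '-1 0.1 0 0 0;-1 0 0 0 0;-1 0 0 0 0'; python3 -m pendant '-1 0.1 0 0 0;-1 0 0 0 0;-1 0 0 0 0'
```

```text
time: 15.05
ee_pos: [0.5014, 0.0136, 0.2628]
tcp_rot: [[0.0, -0.97, 0.243], [0.0, 0.243, 0.97], [-1.0, -0.0, 0.0]]
ft_force: [0.6, 0.7, -2.5]
grip_width: 0.0438
time: 15.42
ee_pos: [0.5015, 0.0137, 0.2627]
tcp_rot: [[-0.0, -0.97, 0.243], [-0.001, 0.243, 0.97], [-1.0, 0.0, -0.001]]
ft_force: [-5.7, -1.0, 12.3]
grip_width: 0.0436
```

Contact: the force went from -2.5 to +12 N. I'll release, lift and check.

```bash
python3 -m pendant '-1 -0.1 0 0 0;0.4 0 0 0 0;0.4 0 0 0 0;0.4 0 0 0 0;0.4 0 0 0 0;0.4 -2 0 0 0;0.4 -4 0 0 0;0.4 -4 0 0 0;0.4 -4 0 0 0;0.4 0 0 0 0;0.4 0 0 0 0'; sed -i 's/near=.*/near=np.hypot(P[...,0]-b[0],P[...,1]-b[1])<.12/' blk.py; python3 blk.py w4 '(.502,.0135)' .06; python3 look.py w5 | grep -v '0.76 '
```

```text
time: 16.8
ee_pos: [0.5012, 0.0137, 0.4031]
tcp_rot: [[0.0, -0.97, 0.243], [-0.001, 0.243, 0.97], [-1.0, -0.001, -0.0]]
ft_force: [-0.4, 0.5, -0.4]
grip_width: 0.0614
[0.5012 0.0137 0.4031] 75.93991571402304 [ 0.8374  0.1193 -1.0059  1.7814  0.1052  1.2972  1.1316]
8097 [315.6082 179.8533] [0.5014 0.0129] [0.1003 0.1687] 76.02642059326172 0.07578819902566553
13611 [315.6048 182.5347] [0.5014 0.0129] [0.1003 0.1687] 76.02642059326172 0.07651690268478828
3567 [315.5896 195.4598] [0.5005 0.0131] [0.0441 0.0853] 75.94094848632812 0.11006987694301318
brass 1822 [0.4939 0.0124 0.1479]
16.85 [0.501 0.014 0.402] 75.94254856459811 [ 0.837  0.12  -1.006  1.782  0.105  1.297  1.132]
[316.015 199.956] 136 [0.501 0.013 0.111] 0.11228556773936964 [0.501 0.013] [0.012 0.013] 76.34522247314453
[608.33  237.587] 1020 [0.659 0.357 0.043] 0.05577078734016245 [0.653 0.366] [0.037 0.075] 43.993919372558594
[212.704 249.355] 324 [ 0.542 -0.123  0.072] 0.07445943310114626 [ 0.547 -0.127] [0.015 0.046] 74.63020324707031
[455.3   242.123] 130 [0.596 0.152 0.083] 0.09290389059686699 [0.596 0.152] [0.006 0.017] 13.089810371398926
```

View pics/w4.png

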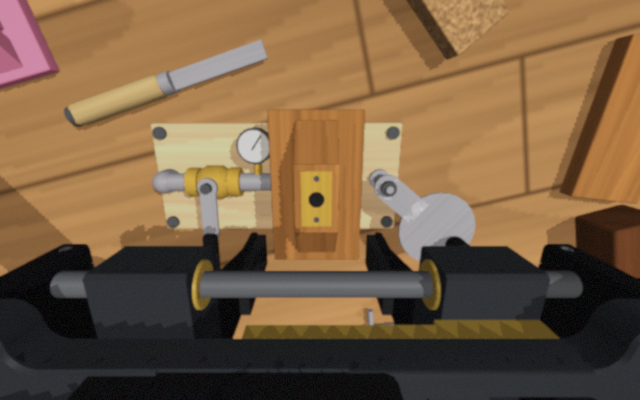

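The block is flat and centred: the pictures put it about 1 mm off centre, with the board top at 0.076. The view has the lever stem at (207,187) and its grip at (212,250). Next I'll grip the lever.

```bash
python3 -m pendant '0.4 0 -2.9 -4.2 0;0.4 0 -2.9 -4.2 0;0.4 0 -2.8 -4.2 0;0.4 4 0 0 0;0.4 4 0 0 0;0.4 4 0 0 0;0.4 2.5 0 0 0;0.4 1.2 0 0 0;0.4 0.6 0 0 0;0.4 0 0 0 0'; python3 -m pendant '-1 0 0 0 0;-1 0 0 0 0;-1 0 0 0 0;-1 0 0 0 0;-1 0 0 0 0' 20
```

```text
time: 18.15
ee_pos: [0.5544, -0.1295, 0.2401]
tcp_rot: [[0.0, -0.97, 0.243], [0.0, 0.243, 0.97], [-1.0, -0.0, 0.0]]
ft_force: [0.0, -0.8, 0.5]
grip_width: 0.061
time: 18.77
ee_pos: [0.5542, -0.1296, 0.2398]
tcp_rot: [[-0.0, -0.97, 0.243], [-0.0, 0.243, 0.97], [-1.0, 0.0, -0.0]]
ft_force: [-0.3, -1.2, -0.5]
grip_width: 0.0192
```

```bash
python3 -m pendant '-1 0 0.1 -1.33 9;-1 0 0.1 -1.33 9;-1 0 0.1 -1.33 9;-1 0 0.1 -1.33 9;-1 0 0.1 -1.33 9;-1 0 0 0 0'; python3 -m pendant '-1 0 0.1 -1.33 9;-1 0 0.1 -1.33 9;-1 0 0.1 -1.33 9;-1 0 0.1 -1.33 9;-1 0 0.1 -1.33 9;-1 0 0 0 0;-1 0 0 0 0'; python3 -c "
from h import *
s=read_state();p=np.array(s['ee_pos'])[:2]-[.4716,-.1078];print(np.hypot(*p),np.degrees(np.arctan2(p[1],p[0])))"
```

```text
time: 19.52
ee_pos: [0.5148, -0.1813, 0.2397]
tcp_rot: [[-0.002, -0.512, 0.859], [0.001, 0.859, 0.512], [-1.0, 0.002, -0.001]]
ft_force: [-2.8, 3.7, 1.9]
grip_width: 0.018
time: 20.4
ee_pos: [0.4513, -0.1904, 0.2397]
tcp_rot: [[-0.001, 0.242, 0.97], [0.002, 0.97, -0.242], [-1.0, 0.001, -0.001]]
ft_force: [-1.1, 4.4, 2.0]
grip_width: 0.0177
0.08500575775907931 -103.80380106448558
```

The tool is at -103.8°, so the lever is about 89.8° from shut. I'll release, lift, back off and check.

```bash
python3 -m pendant '0.4 0 0 0 0;0.4 0 0 0 0;0.4 0 0 0 0;0.4 0 0 0 0;0.4 -2 0 0 0;0.4 -5 0 0 0;0.4 -5 0 0 0;0.4 -4 0 0 0;0.4 0 0 -5 0;0.4 0 -2 -4 0;0.4 0 0 0 0;0.4 0 0 0 0'
python3 - <<'E'
from h import *
np.set_printoptions(precision=4,suppress=True)
im,d,s=snap('top','top2'); P=cloud('top',d); I=im.astype(int); print(s['time'],s['ee_pos'])
cv2.imwrite('pics/crop2.png',cv2.resize(im[140:260,230:430,::-1],None,fx=4,fy=4,interpolation=cv2.INTER_CUBIC))
near=np.hypot(P[...,0]-.502,P[...,1]-.0135)<.12
m=near&(P[...,2]>.069)&(P[...,2]<.118)
n,l,st,ce=cv2.connectedComponentsWithStats(m.astype(np.uint8)); q=P[l==1+st[1:,4].argmax()]
print('block',cv2.minAreaRect(q[:,:2].astype(np.float32)))
for nm,c,lo in(('knob',(.605,.152),.085),('grip',(.45,-.19),.055)):
    m=(I.max(-1)<60)&(P[...,2]>lo)&(P[...,2]<.12)&(np.hypot(P[...,0]-c[0],P[...,1]-c[1])<.06); print(nm,m.sum(),P[m].mean(0) if m.any() else '')
E
```

```text
time: 21.9
ee_pos: [0.3595, -0.1892, 0.4]
tcp_rot: [[0.001, 0.243, 0.97], [-0.001, 0.97, -0.243], [-1.0, -0.0, 0.001]]
ft_force: [0.0, 0.8, -0.7]
grip_width: 0.0605
21.9 [ 0.3595 -0.1892  0.4   ]
block ((0.501406192779541, 0.011788152158260345), (0.09976650029420853, 0.16996221244335175), 76.0647964477539)
knob 39 [0.6044 0.1519 0.0945]
grip 80 [ 0.4529 -0.1843  0.0731]
```

View pics/crop2.png

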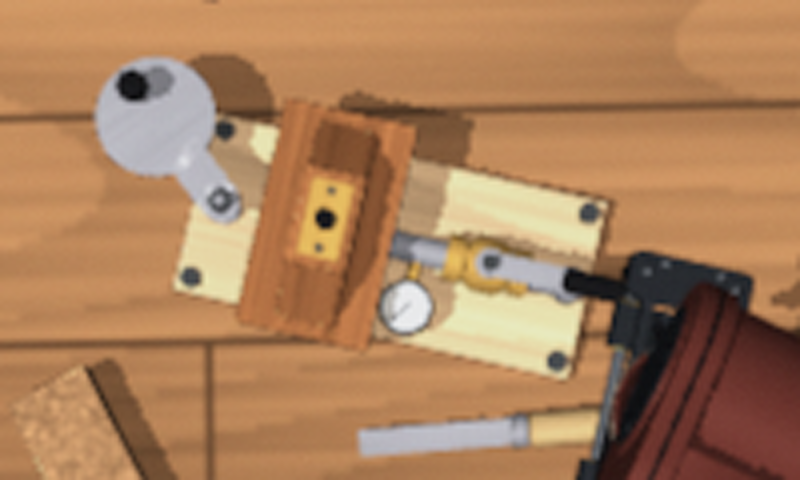

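The view shows the block on the seal at crop (325,220), the cover aside and the lever in line with the pipe at crop (590,283). The arm is clear, so I'll hand in.

```bash
python3 -c "
from plant import job; print(job.hand_in())"
```

```text
the job is handed in; nothing more can be done
None
```

The job is done and handed in, with the clock at about 22 s of the 72 s allowed. I swung the cover aside, set the block gently on the seal, and turned the valve lever in line with the pipe. The hand-in gives no verdict, so the results below are from my own measurements.

| Check | Measured | Needed |
|---|---|---|
| Cover opening | about 2.45 rad | above 2.1 rad |
| Block centre from seal centre | 1–2 mm | under 15 mm |
| Block height | board top at about 76 mm, ridge top at 110 mm, as expected for lying flat on the 60 mm seal | underside within 4 mm of the seal's face |
| Valve lever | about 1.56 rad | at least 1.4 rad |

- **Setting down:** as I pressed down the last millimetre, the force at the wrist went to about 12 N upward before I let go.
- **Arm clear:** at the end the arm was raised clear, with no contact force.
- **Other things on the bench:** those in my last crop looked undisturbed, but I did not measure their positions.
- **Failed checks:** none of the job checks failed. My colour-based reading of the brass plate was corrupted by the gripper's own parts, so I ignored it and used the depth outlines.

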